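# Set the tap selector and start the test

## Robot

A 6-joint arm with a two-finger parallel gripper is mounted at the origin on the work surface. World frame = base frame: x ahead of the robot, y to its left, z up, the work surface at z = 0. Lengths are in mm, angles in degrees, forces in N, time in s.
With the tool pointing down it reaches from about 300 to 850 mm from the base axis. Payload 4.2 kg.
Tool frame: the origin (TCP) lies on the mounting face of the last link; the fingertips stand 191 mm ahead of it and the grasp point (between the pads) lies 172 mm ahead of it; z points along the fingers, y is the direction in which the jaws open and shut (so a half turn about z gives the same grasp; the last joint's range is limited). The gripper opens to 91 mm and grips with 3 to 60 N. Pads are 32 mm wide; open, the fingers measure 118 mm over their backs; the gripper's body (76 mm by 178 mm) begins 60 mm behind the grasp point.
Start: joints at [-66.75, 18.312, 89.639, -0, 72.044, -1.146], TCP at [237.501, -523.656, 404.776] pointing down, gripper open.
Joint ranges: [-177.97, 177.97], [-48.28, 115.42], [12.27, 149.76], [-77.06, 257.06], [2.81, 150.46], [-146.56, 146.56]. Speed limits (degrees/s): [147.25, 147.25, 180, 180, 180, 180].

## Interface

Orientations are given as [roll, pitch, yaw] about the fixed x, y, z axes, in that order (R = Rz(yaw) Ry(pitch) Rx(roll)).
In Python, from workcell import env gives the robot as it stands.
- The arm moves only by the shell command python3 -m handwheel 'ROWS' [FORCE]. ROWS is JSON, a list of rows, each an object with "gripper": the opening in per cent of the stroke, from 0 (shut) to 100 (fully open); "travel": the shift along the tool's x, y, z in m, a list of three; "twist": the turn about the tool's z in rad. In form: [{"gripper": gripper, "travel": [x, y, z], "twist": twist}, ...]. A call has 1 to 5 rows; each row shifts and turns the commanded pose from where the row before left it, along the tool's axes as they then stand; what a row does not reach is not made up. A row lasts 1/12 s, in which the tool goes at most 41.7 mm and 7.16 degrees, less where a joint would pass 70% of its speed; a pose out of reach is approached as far as the arm can. A call with a gripper value outside its range is refused whole. The fingers move at their own pace and stop on an object; FORCE is the grip in N (left out, the last holds). Time passes only in rows, so rows that do not move let the fingers close. It gives the time, the measured TCP pose, the force and the opening at its end, in the units of the state.
- env.state(): the state, without advancing time (a new reading comes with each control period).
- env.grab_frame(name): name is "scene" or "top"; returns a dict with "frame" (400x640x3 uint8, red, green, blue), "intrinsics" (3x3 intrinsics, pixels), "extrinsics" (4x4, takes a point from camera to world coordinates). Camera axes: x right, y down, z forward; pixel columns grow to the right and rows downward; lengths in mm; the calibration is good to about 2 mm. A picture is of the moment at which its call begins. There is no depth.
- env.job_done(): hands the job in, once; it reports no verdict.
Trained networks look in the newest picture that a camera, given by its name, has taken for a name from the list of things; names that differ only in an ending like _2 or _b are one class to them, and where a whole thing is asked for, a point or a joint stands for the part that bears it (a point fixed in the world has none). Each returns a list of dicts, best first, with "confidence" (0 to 1); they miss things now and then, are a little off and sometimes report something else, mostly with a low value. They report only what shows in the picture. A call takes as long as a camera call.
- env.trace(camera, thing): "pixels" (400x640 bool, what is visible of it) and "uv" ([column, row] in pixels, amid what is visible of it).
- env.pinpoint(camera, thing): "uv" ([column, row] in pixels: a listed point, or the origin of a listed thing).
The state is a dict: "time_s": time; "qpos": joint angles; "qvel": joint speeds; "effort": joint torques, N m; "ee_pos": TCP position; "ee_rot": TCP orientation; "force": force on the tool from outside, world axes, zero at the start; "torque": the same for the moment, N m; "gripper_width": finger opening in mm.
Only numpy, scipy, OpenCV 4.12 (cv2) and the standard library are available. Lean on these libraries where they do the work, as an engineer would, in place of code of your own. Each camera call takes 0.05 s, during which the arm holds its last target. There are 200 camera calls.

## Task

On the transformer test bench, push the black arm of the tap selector round with a fingertip, gently and without gripping it, until its white tip stands centred over the red stud. Then press the green button on the yellow-topped switch box all the way down and let it come up again. Leave the arm on the red stud, and lift or shift nothing else on the bench.

Things in the scene. Friction and masses are not known exactly. Their poses are not given: they have to be found in the camera images.
- selector: Tap selector fixed to the bench: an aluminium case with a grey top, 220 x 270 mm, 34 mm high. Its origin is on the bench under the case, 15 mm on the +x side of the case's middle; x points from the pivot towards the middle of the fan of four studs. Fixed, does not move.
- pivot (a point): Centre of the arm's pivot, 60 mm above the bench. The hub round it is 34 mm across and reaches to 76 mm.
- pointer_tip (a point): The point of the selector arm that must stand over a stud, in its white tip: 110 mm from the pivot axis and 59 mm above the bench. The arm is a straight black bar from the hub to 108 mm from the axis, 12 mm wide, from 50 to 68 mm above the bench, with a white line on top. It swings level about the pivot with light friction (about 1.5 N at its end) and stays where it is left.
- pointer (a joint): Angle of the selector arm, rad: 0 when it points along the selector's x axis, growing anticlockwise seen from above, stops at -1.3 and +1.3. It starts within 0.15 of 0.
- stud_red: The red stud, the one to choose: a fixed round contact with a red cap 24 mm across, 10 mm high, standing on the selector (its top 44 mm above the bench, below the arm, which passes freely over it). Origin at the centre of its foot. The four studs stand 110 mm from the pivot axis, at -0.95, -0.45, 0.45 and 0.95 rad, the colours in any order.
- stud_yellow: The yellow stud, same size, not to be chosen.
- stud_blue: The blue stud, same size, not to be chosen.
- stud_white: The white stud, same size, not to be chosen.
- test_button (a joint): Travel of the green button, m: 0 when up, 0.006 when fully down, which takes about 5 N; it springs back.
- test_button_top (a point): Centre of the top of the green round push button, 32 mm across, pressed straight down. It stands on a grey box with a yellow top, 85 x 85 mm and 40 mm high, fixed to the bench, to the left or to the right of the selector (a cream meter of the same footprint, 50 mm high, stands on the other side).
- solder_spool: Loose spool of silvery solder with blue flanges, 42 mm across, 42 mm high, standing on a rear corner of the selector. Leave alone. Origin under its centre.
- copper_spool: Loose spool of copper wire with black flanges, 42 mm across, 48 mm high, standing on the other rear corner of the selector. Leave alone. Origin under its centre.
- tape_roll: Loose yellow tape roll lying flat, 90 mm across, 18 mm high. Leave alone.
- transformer: Loose yellow transformer, 50 x 90 x 76 mm. Leave alone.
- screwdriver: Loose orange screwdriver, 170 mm long, lying. Leave alone.
- cup: Loose clear cup, 68 mm across, 75 mm high. Leave alone.
- pliers: Loose red-handled pliers, about 165 mm long, lying. Leave alone.

How it is judged (in metres and radians):
On the way, in this order (a step that is already met when the one before it is completed fails the run):
1. the arm's tip stands over the red stud, at rest (horizontal distance between pointer_tip and stud_red below 0.008 m and velocity of joint pointer between -0.05 and 0.05 rad/s), for 0.2 s.
2. the green button is pressed down with the arm on the red stud (value of joint test_button above 0.0045 m and horizontal distance between pointer_tip and stud_red below 0.009 m), for 0.05 s.
At the end, for the whole second after the job is handed in: The arm's tip is at rest within 9 mm (horizontally) of the red stud's centre, the green button is up again (within 1.5 mm), and every loose thing is within 20 mm of where it was (horizontal distance between pointer_tip and stud_red below 0.009 m and value of joint test_button below 0.0015 m and velocity of joint pointer between -0.02 and 0.02 rad/s and distance of each of solder_spool, copper_spool, tape_roll, transformer, screwdriver, cup, pliers from where it was at the start of the episode below 0.02 m); the robot touches nothing.
It fails at once if the green button is pressed before the arm is on the red stud (value of joint test_button above 0.003 m and horizontal distance between pointer_tip and stud_red above 0.012 m).
It fails at once if the arm is gripped or pushed hard (over 25 N) (contact force between the fingers and pointer above 25 N).
It fails at once if a loose thing is lifted or shifted by more than 20 mm (distance of any of solder_spool, copper_spool, tape_roll, transformer, screwdriver, cup, pliers from where it was at the start of the episode above 0.02 m).
It also fails if it takes over 45 s, if anything falls off the work surface, if the arm or the gripper's body presses on something with over 40 N, if the wrist force passes 120 N, or if a joint passes its speed limit or range.

## Working session

There is one attempt and no reset: what is moved stays moved. The work goes in short steps, Python scripts to look and compute and a shell command to move; the robot and the scene stay as the last step left them, time stands still between calls to the robot, and variables do not carry over. Pictures are saved under pics/ and viewed, about 8 in all and at most 12, crops included, and the job is handed in when it is done.

```bash
ls; mkdir -p pics
cat > h.py <<'E'
import numpy as np, cv2
from workcell import env
def ray(cam,uv,z):
    K,T=cam["intrinsics"],cam["extrinsics"]
    d=T[:3,:3]@np.linalg.solve(K,[uv[0],uv[1],1]);o=T[:3,3]
    return (o+d*(z-o[2])/d[2]).round(1)
def save(cam,n): cv2.imwrite(f"pics/{n}.png",cam["frame"][:,:,::-1])
E
cat > look.py <<'E'
from h import *
import sys
Z=dict(pivot=60,pointer_tip=59,stud_red=34,stud_yellow=34,stud_blue=34,stud_white=34,test_button_top=None,selector=0,solder_spool=34,copper_spool=34)
for c in ["scene","top"]:
    f=env.grab_frame(c);save(f,c+sys.argv[1])
    print(c,f["extrinsics"][:3,3])
    for n,z in Z.items():
        z=52 if z is None else z
        for r in env.pinpoint(c,n)[:2]: print(n,np.round(r["uv"],1),round(r["confidence"],2),ray(f,r["uv"],z))
print(env.state())
E
python3 look.py 0
```

```text
pics
scene [977.748566   553.12492681 822.30098972]
pivot [341.6 168.5] 0.84 [437.2 -35.   60. ]
pointer_tip [310.8 188.6] 0.85 [552.5 -28.2  59. ]
pointer_tip [253.3 248.6] 0.67 [778.8  41.8  59. ]
stud_red [307.1 183. ] 0.62 [533.5 -71.1  34. ]
stud_red [228.8 194.4] 0.36 [ 729.6 -171.9   34. ]
stud_yellow [308.8 172.2] 0.42 [ 503.2 -103.    34. ]
stud_blue [347.7 200.8] 0.48 [488.1  51.4  34. ]
stud_white [335.  198.6] 0.46 [509.9  23.8  34. ]
test_button_top [418.9 255.3] 0.61 [481.5 295.8  52. ]
selector [328.4 187.2] 0.77 [476.  -45.5   0. ]
selector [340.6 163.7] 0.54 [383.2 -99.5  -0. ]
solder_spool [311.5 183.1] 0.67 [524. -63.  34.]
solder_spool [384.2 186.1] 0.51 [372.1  73.7  34. ]
copper_spool [326.4 144.9] 0.77 [ 386.7 -165.3   34. ]
top [ 242.30157564   32.02268038 1638.96319578]
pivot [342.7 241.1] 0.57 [426.8 -49.1  60. ]
pointer_tip [336.9 209.7] 0.69 [535.7 -32.5  59. ]
stud_red [350.7 212.7] 0.53 [528.7 -81.4  34. ]
stud_yellow [335.4 233.8] 0.61 [455.7 -25.9  34. ]
stud_yellow [361.5 219.1] 0.47 [ 505.3 -118.2   34. ]
stud_blue [239.  226.6] 0.73 [487.7 307.6  34
[... 363 characters left out ...]
r_spool [196.6 201.9] 0.47 [578.2 457.3  34. ]
{'time_s': 1.1, 'qpos': array([-6.67488556e+01,  1.83114649e+01,  8.96399027e+01, -6.91728983e-04,
        7.20450409e+01, -1.14692152e+00]), 'qvel': array([ 0.09025431, -0.04559437, -0.01264433, -0.09073673, -0.04860545,
        0.0111675 ]), 'effort': array([-2.00228537e-04, -4.12359023e+01, -2.32232040e+01,  7.26357638e-02,
        3.77313641e-02, -2.81193940e-05]), 'ee_pos': array([ 237.50346748, -523.64660263,  404.77416249]), 'ee_rot': array([1.79996422e+02, 7.29811526e-04, 2.43982792e+01]), 'force': array([-0.33104617, -0.32087389,  0.02839557]), 'torque': array([-0.0125596 ,  0.04052097, -0.0195971 ]), 'gripper_width': 91.42221541409002}
```

Run:
```python
import cv2
a=cv2.imread("pics/scene0.png");b=cv2.imread("pics/top0.png")
cv2.imwrite("pics/s_c.png",cv2.resize(a[120:300,200:460],None,fx=3,fy=3,interpolation=2))
cv2.imwrite("pics/t_c.png",cv2.resize(b[160:300,190:420],None,fx=3.4,fy=3.4,interpolation=2))
```

```text
(no output)
```

View pics/s_c.png

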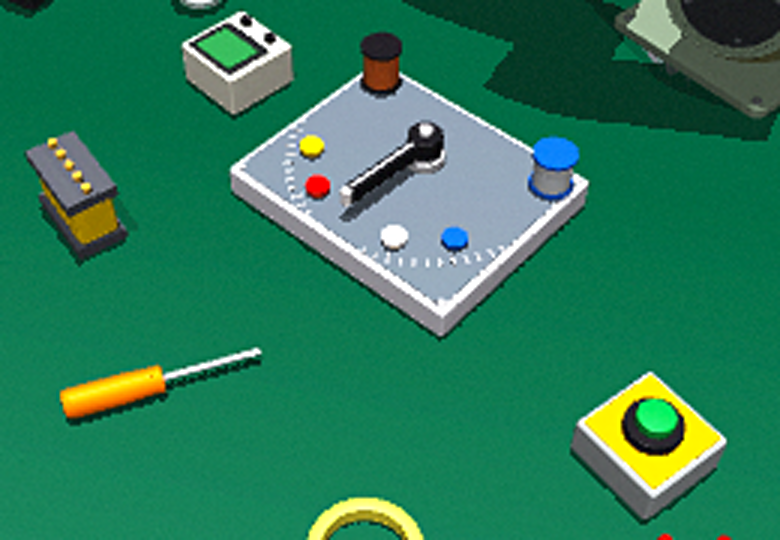

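View pics/t_c.png

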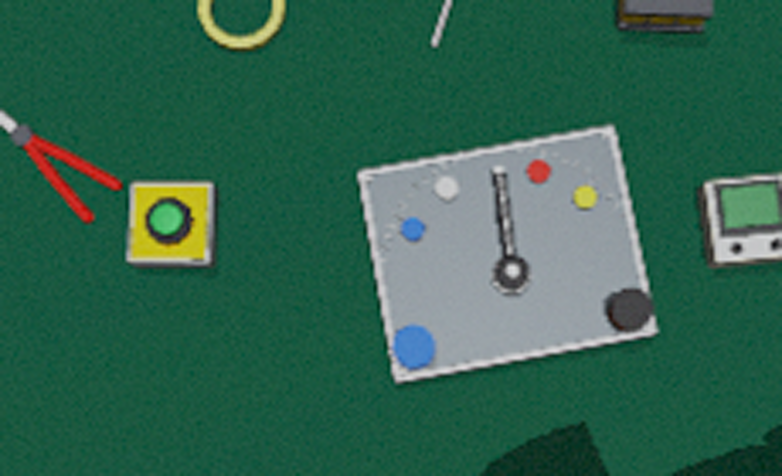

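View pics/top0.png

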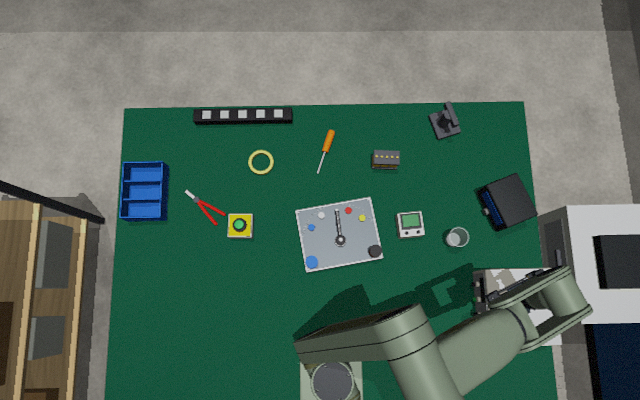

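Selector has studs left to right blue, white, red, yellow; the arm points between white and red, and the switch box is on the left (+y). Red is therefore at −0.45 rad. Now I'll fit the geometry by colour centroids.

```bash
cat > fit.py <<'E'
from h import *
from scipy.optimize import least_squares
# rough crop seeds (col,row) for each
S={"scene":dict(red=(306,182),yellow=(304,168.7),blue=(351.3,199.3),white=(331.3,199),green=(419,259)),
   "top":dict(red=(348.5,210.5),yellow=(362,218),blue=(311.5,227.5),white=(321.5,215),green=(239,225))}
A=dict(yellow=-.95,red=-.45,white=.45,blue=.95)
def cent(im,c,s):
    hsv=cv2.cvtColor(im,cv2.COLOR_RGB2HSV).astype(float);H,Sa,V=np.moveaxis(hsv,2,0)
    m={"red":((H<8)|(H>172))&(Sa>120),"yellow":(abs(H-28)<8)&(Sa>110),"blue":(abs(H-107)<8)&(Sa>130),
       "white":(V>185)&(Sa<40),"green":(abs(H-68)<15)&(V>120)&(Sa>100)}[c]
    yy,xx=np.mgrid[:400,:640];r=7 if c!="green" else 10
    m=m&(np.hypot(xx-s[0],yy-s[1])<r);return np.array([xx[m].mean(),yy[m].mean()]),m.sum()
obs=[];F={}
for cam in S:
    f=F[cam]=env.grab_frame(cam)
    for c,s in S[cam].items():
        uv,n=cent(f["frame"],c,s);print(cam,c,uv.round(1),n,ray(f,uv,44 if c!="green" else 54))
        obs.append((cam,c,uv))
P={(c,k):ray(F[c],uv,44)[:2] for c,k,uv in obs if k!="green"}
def res(p,cams=("scene","top")):
    return np.concatenate([P[c,k]-p[:2]-110*np.array([np.cos(p[2]+a),np.sin(p[2]+a)]) for k,a in A.items() for c in cams])
for cams in [("scene",),("top",),("scene","top")]:
    q=least_squares(res,[430,-45,.1],args=(cams,));p=q.x
    print(cams,p.round(3),"red",(p[:2]+110*np.array([np.cos(p[2]-.45),np.sin(p[2]-.45)])).round(1),"res",q.fun.round(1))
K=[(F[c],uv) for c,k,uv in obs if k=="green"]
rays=[]
M=np.zeros((3,3));b=np.zeros(3)
for f,uv in K:
    T=f["extrinsics"];d=T[:3,:3]@np.linalg.solve(f["intrinsics"],[*uv,1]);d/=np.linalg.norm(d)
    Q=np.eye(3)-np.outer(d,d);M+=Q;b+=Q@T[:3,3]
print("button",np.linalg.solve(M,b).round(1))
E
python3 fit.py
```

```text
scene red [305.5 181.6] 51 [539.3 -70.6  44. ]
scene yellow [303.5 168.4] 48 [ 511.7 -117.    44. ]
scene blue [351.  199.2] 59 [483.6  59.1  44. ]
scene white [330.8 198.2] 54 [523.8  22.2  44. ]
scene green [418.5 258.2] 126 [489.5 301.4  54. ]
top red [348.  209.9] 35 [536.8 -71.6  44. ]
top yellow [361.5 217.5] 32 [ 509.2 -117.5   44. ]
top blue [311.1 226.9] 33 [480.   57.5  44. ]
top white [320.9 214.5] 29 [522.6  22.9  44. ]
top green [238.5 224. ] 68 [493.7 306.   54. ]
('scene',) [ 4.34107e+02 -3.94570e+01  1.59000e-01] red [539.5 -71. ] res [ 0.3  0.7 -0.2  0.4 -0.6 -1.2  0.5  0.1]
('top',) [ 4.31695e+02 -4.02900e+01  1.62000e-01] red [537.2 -71.6] res [-0.   0.8 -0.4 -0.   0.8  0.  -0.5 -0.8]
('scene', 'top') [ 4.32901e+02 -3.98740e+01  1.60000e-01] red [538.3 -71.3] res [ 1.4  1.  -1.1  0.5  1.   0.7 -1.5 -0.3  0.7 -1.  -0.5 -0.3  1.8  0.4
 -1.8 -1.2]
button [493.1 304.2  60.4]
```

Pivot ≈ (433, −40), selector yaw 0.16, red stud (538, −71), button (492, 304, ~59). I'll travel high to the arm's +y side, closing the fingers on the way.

```bash
R='x'; 
for i in 1; do
python3 -m handwheel '[{"gripper":0,"travel":[0.0248,-0.0181,0],"twist":0},{"gripper":0,"travel":[0.0248,-0.0181,0],"twist":0},{"gripper":0,"travel":[0.0248,-0.0181,0],"twist":0},{"gripper":0,"travel":[0.0248,-0.0181,0],"twist":0},{"gripper":0,"travel":[0.0248,-0.0181,0],"twist":0}]' 5
python3 -m handwheel '[{"gripper":0,"travel":[0.0248,-0.0181,0],"twist":0},{"gripper":0,"travel":[0.0248,-0.0181,0],"twist":0},{"gripper":0,"travel":[0.0248,-0.0181,0],"twist":0},{"gripper":0,"travel":[0.0248,-0.0181,0],"twist":0},{"gripper":0,"travel":[0.0248,-0.0181,0],"twist":0}]'
python3 -m handwheel '[{"gripper":0,"travel":[0.0248,-0.0181,0],"twist":0},{"gripper":0,"travel":[0.0248,-0.0181,0],"twist":0},{"gripper":0,"travel":[0.0248,-0.0181,0],"twist":0},{"gripper":0,"travel":[0.0248,-0.0181,0],"twist":0},{"gripper":0,"travel":[0.0248,-0.0181,0],"twist":0}]'
python3 -m handwheel '[{"gripper":0,"travel":[0.0248,-0.0181,0],"twist":0},{"gripper":0,"travel":[0.0248,-0.0181,0],"twist":0},{"gripper":0,"travel":[0.0248,-0.0181,0],"twist":0},{"gripper":0,"travel":[0.0248,-0.0181,0],"twist":0},{"gripper":0,"travel":[0.0248,-0.0181,0],"twist":0}]'
python3 -m handwheel '[{"gripper":0,"travel":[0,0,0],"twist":0.12},{"gripper":0,"travel":[0,0,0],"twist":0.12},{"gripper":0,"travel":[0,0,0],"twist":0.12},{"gripper":0,"travel":[0,0,0],"twist":0.12},{"gripper":0,"travel":[0,0,0],"twist":0.12}]'
python3 -m handwheel '[{"gripper":0,"travel":[0,0,0],"twist":0.116},{"gripper":0,"travel":[0,0,0],"twist":0},{"gripper":0,"travel":[0,0,0],"twist":0}]'
done
```

```text
time_s: 1.62
ee_pos: [313.5, -388.8, 404.8]
ee_rot: [180.0, -0.0, 24.4]
force: [0.1, -0.6, 0.3]
gripper_width: 60.7
time_s: 2.03
ee_pos: [389.0, -255.0, 405.0]
ee_rot: [180.0, -0.0, 24.4]
force: [0.8, 0.4, -0.5]
gripper_width: 27.3
time_s: 2.45
ee_pos: [464.6, -121.3, 405.0]
ee_rot: [180.0, -0.0, 24.4]
force: [0.4, -0.8, -0.6]
gripper_width: 0.7
time_s: 2.87
ee_pos: [540.2, 12.4, 404.8]
ee_rot: [180.0, -0.0, 24.4]
force: [0.2, 0.2, -0.4]
gripper_width: 0.4
time_s: 3.28
ee_pos: [539.7, 11.1, 404.7]
ee_rot: [180.0, -0.0, -10.3]
force: [0.2, -0.1, 0.8]
gripper_width: 0.5
time_s: 3.53
ee_pos: [539.7, 10.9, 404.8]
ee_rot: [180.0, -0.0, -16.5]
force: [0.2, -0.0, -1.0]
gripper_width: 0.7
```

```bash
python3 -m handwheel '[{"gripper":0,"travel":[0,0,0.03],"twist":0},{"gripper":0,"travel":[0,0,0.03],"twist":0},{"gripper":0,"travel":[0,0,0.03],"twist":0},{"gripper":0,"travel":[0,0,0.02],"twist":0},{"gripper":0,"travel":[0,0,0.02],"twist":0}]'
python3 -m handwheel '[{"gripper":0,"travel":[0,0,0.01],"twist":0},{"gripper":0,"travel":[0,0,0.01],"twist":0},{"gripper":0,"travel":[0,0,0.01],"twist":0},{"gripper":0,"travel":[0,0,0],"twist":0}]'
python3 - <<'E'
from h import *
f=env.grab_frame("scene")["frame"];cv2.imwrite("pics/s1.png",cv2.resize(f[90:260,230:430,::-1],None,fx=3.5,fy=3.5,interpolation=2))
E
```

```text
time_s: 3.95
ee_pos: [539.4, 10.9, 273.3]
ee_rot: [180.0, 0.1, -16.5]
force: [0.4, 0.5, 0.3]
gripper_width: 0.8
time_s: 4.28
ee_pos: [539.4, 10.9, 243.5]
ee_rot: [180.0, 0.1, -16.6]
force: [-0.5, -0.0, -0.1]
gripper_width: 0.7
```

View pics/s1.png

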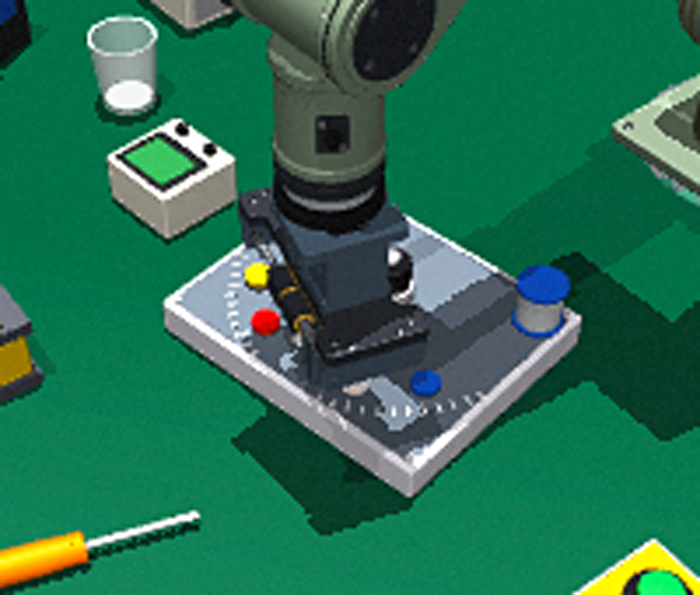

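The fingers are on the +y side of the arm, above the white stud and clear; pointer tip and red stud are visible to their left. Push gently, stopping a bit short.

```bash
python3 -m handwheel '[{"gripper":0,"travel":[0,0.005,0],"twist":0},{"gripper":0,"travel":[0,0.005,0],"twist":0},{"gripper":0,"travel":[0,0.005,0],"twist":0},{"gripper":0,"travel":[0,0.005,0],"twist":0},{"gripper":0,"travel":[0,0.005,0],"twist":0}]'
python3 -m handwheel '[{"gripper":0,"travel":[0,0.005,0],"twist":0},{"gripper":0,"travel":[0,0.005,0],"twist":0},{"gripper":0,"travel":[0,0.005,0],"twist":0},{"gripper":0,"travel":[0,0.004,0],"twist":0},{"gripper":0,"travel":[0,0.004,0],"twist":0}]'
python3 -m handwheel '[{"gripper":0,"travel":[0,0.004,0],"twist":0},{"gripper":0,"travel":[0,0.002,0],"twist":0},{"gripper":0,"travel":[0,0.001,0],"twist":0},{"gripper":0,"travel":[0,0,0],"twist":0}]'
python3 - <<'E'
from h import *
for c in("scene","top"):
    f=env.grab_frame(c)
    for n,z in (("pointer_tip",59),("stud_red",44)):
        for r in env.pinpoint(c,n)[:1]: print(c,n,np.round(r["uv"],1),round(r["confidence"],2),ray(f,r["uv"],z))
    if c=="scene": cv2.imwrite("pics/s2.png",cv2.resize(f["frame"][130:230,260:380,::-1],None,fx=6,fy=6,interpolation=2))
E
```

```text
time_s: 4.75
ee_pos: [532.4, -13.7, 245.2]
ee_rot: [-180.0, -0.1, -16.6]
force: [-0.9, -0.0, 0.5]
gripper_width: 0.5
time_s: 5.17
ee_pos: [526.0, -35.5, 244.9]
ee_rot: [-180.0, -0.0, -16.6]
force: [1.0, 1.7, 0.2]
gripper_width: 0.4
time_s: 5.5
ee_pos: [523.7, -42.0, 244.6]
ee_rot: [180.0, 0.0, -16.6]
force: [0.4, 0.8, -0.3]
gripper_width: 0.7
scene stud_red [306.1 184.5] 0.61 [544.9 -60.3  44. ]
top stud_red [453.3 238.7] 0.28 [ 429. -430.   44.]
```

View pics/s2.png

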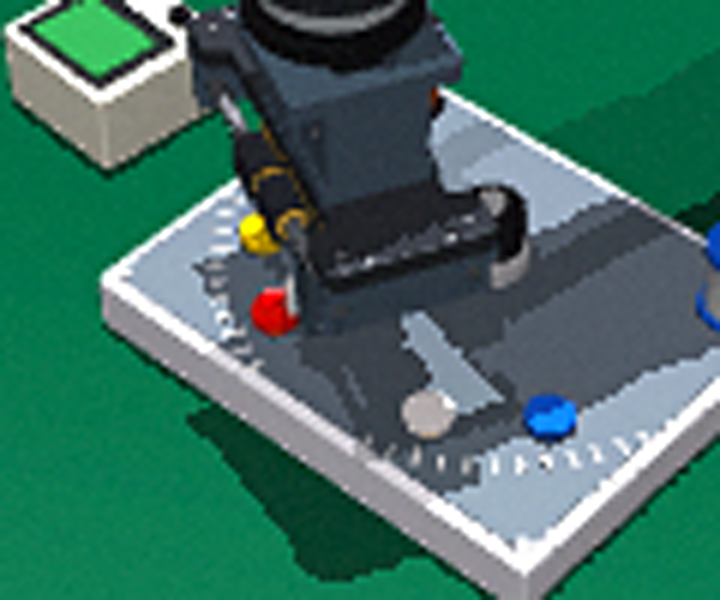

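The red stud is at crop (275,310), with the white tip showing just beside the finger. Back off and up, then measure the tip unobstructed.

```bash
python3 -m handwheel '[{"gripper":0,"travel":[0,-0.015,0],"twist":0},{"gripper":0,"travel":[0,-0.035,0],"twist":0},{"gripper":0,"travel":[0,0,-0.04],"twist":0},{"gripper":0,"travel":[0,0,-0.04],"twist":0},{"gripper":0,"travel":[0,0,-0.04],"twist":0}]'
python3 -m handwheel '[{"gripper":0,"travel":[0,-0.04,0],"twist":0},{"gripper":0,"travel":[0,-0.04,0],"twist":0},{"gripper":0,"travel":[0,-0.04,0],"twist":0},{"gripper":0,"travel":[0,-0.04,0],"twist":0},{"gripper":0,"travel":[0,0,0],"twist":0}]'
cat > chk.py <<'E'
from h import *
import sys
out=[]
p=np.array([432.9,-39.9])
for c in("scene","top"):
    f=env.grab_frame(c)
    for n,z in (("pointer_tip",59),("pivot",60),("stud_red",34)):
        for r in env.pinpoint(c,n)[:1]:
            w=ray(f,r["uv"],z);print(c,n,np.round(r["uv"],1),round(r["confidence"],2),w,"ang",np.arctan2(*(w[:2]-p)[::-1]).round(3))
    x,y=(290,150) if c=="scene" else (315,190)
    out.append(cv2.resize(f["frame"][y:y+60,x:x+65,::-1],None,fx=6,fy=6,interpolation=2))
cv2.imwrite(f"pics/{sys.argv[1]}.png",np.hstack(out))
E
python3 chk.py c3
```

```text
time_s: 6.22
ee_pos: [538.0, 6.8, 365.4]
ee_rot: [179.9, 0.2, -16.5]
force: [1.4, -0.7, 0.1]
gripper_width: 0.5
time_s: 6.63
ee_pos: [585.2, 165.1, 364.4]
ee_rot: [-179.8, -0.0, -16.3]
force: [-0.7, 0.1, -0.1]
gripper_width: 0.4
scene pointer_tip [305.7 180.3] 0.59 [544.4 -62.1  59. ] ang -0.197
scene pivot [339.4 167.2] 0.57 [438.6 -43.   60. ] ang -0.498
scene stud_red [306.9 185.6] 0.59 [540.1 -63.4  34. ] ang -0.216
top pointer_tip [343.  211.6] 0.55 [528.6 -53.3  59. ] ang -0.139
top pivot [343.4 241. ] 0.81 [427.1 -51.5  60. ] ang -2.034
top stud_red [348.1 210.2] 0.57 [537.7 -72.6  34. ] ang -0.302
```

View pics/c3.png

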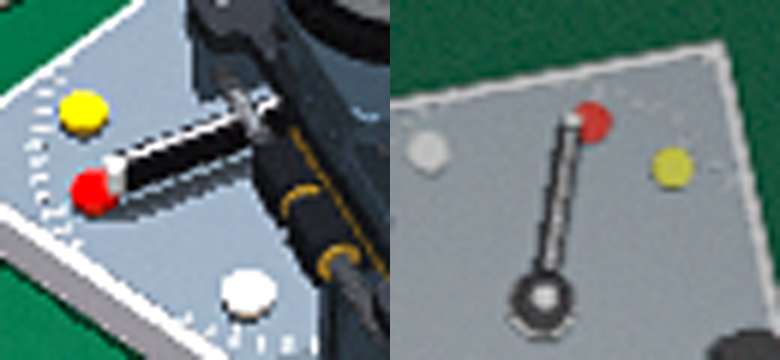

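```bash
cat > ang.py <<'E'
from h import *
import sys
v=list(map(float,sys.argv[1:]))
f=env.grab_frame("top")
h=ray(f,v[:2],76);t=ray(f,v[2:],68)
print("hub",h,"tip",t,"angle",np.arctan2(*(t-h)[:2][::-1]),np.linalg.norm((t-h)[:2]))
g=env.grab_frame("scene");T=np.linalg.inv(g["extrinsics"])
for z in(59,68):
  for n,F in(("scene",g),("top",f)):
    q=np.linalg.inv(F["extrinsics"])@[538.3,-71.3,z,1];q=F["intrinsics"]@q[:3];print(n,z,(q[:2]/q[2]).round(1))
E
python3 ang.py 340.7 239.3 345.2 210
```

```text
hub [431.1 -41.7  76. ] tip [532.4 -60.5  68. ] angle -0.183499633474201 103.02975298427145
scene 59 [305.4 177.5]
top 59 [348.2 208.7]
scene 68 [305.3 175.2]
top 68 [348.3 208.2]
```

Arm is at about −0.185 rad world vs target −0.29; about 7 mm more push beyond the previous depth.

```bash
python3 -m handwheel '[{"gripper":0,"travel":[0,0.04,0],"twist":0},{"gripper":0,"travel":[0,0.04,0],"twist":0},{"gripper":0,"travel":[0,0.04,0],"twist":0},{"gripper":0,"travel":[0,0.03,0],"twist":0},{"gripper":0,"travel":[0,0.01,0],"twist":0}]'
python3 -m handwheel '[{"gripper":0,"travel":[0,0,0.04],"twist":0},{"gripper":0,"travel":[0,0,0.04],"twist":0},{"gripper":0,"travel":[0,0,0.03],"twist":0},{"gripper":0,"travel":[0,0,0.01],"twist":0},{"gripper":0,"travel":[0,0,0],"twist":0}]'
python3 -m handwheel '[{"gripper":0,"travel":[0,0.015,0],"twist":0},{"gripper":0,"travel":[0,0.015,0],"twist":0},{"gripper":0,"travel":[0,0.010,0],"twist":0},{"gripper":0,"travel":[0,0.005,0],"twist":0},{"gripper":0,"travel":[0,0.003,0],"twist":0}]'
python3 -m handwheel '[{"gripper":0,"travel":[0,0.003,0],"twist":0},{"gripper":0,"travel":[0,0.002,0],"twist":0},{"gripper":0,"travel":[0,0.002,0],"twist":0},{"gripper":0,"travel":[0,0.001,0],"twist":0},{"gripper":0,"travel":[0,0.001,0],"twist":0}]'
python3 -m handwheel '[{"gripper":0,"travel":[0,0,0],"twist":0},{"gripper":0,"travel":[0,0,0],"twist":0},{"gripper":0,"travel":[0,0,0],"twist":0}]'
```

```text
time_s: 7.55
ee_pos: [536.7, 2.6, 365.0]
ee_rot: [179.9, 0.0, -16.8]
force: [0.3, -0.4, -0.4]
gripper_width: 0.7
time_s: 7.97
ee_pos: [537.6, 6.2, 242.5]
ee_rot: [179.9, 0.3, -16.6]
force: [0.0, 0.4, 0.5]
gripper_width: 0.1
time_s: 8.38
ee_pos: [524.9, -40.4, 246.1]
ee_rot: [-180.0, -0.2, -16.7]
force: [0.1, 0.3, -0.0]
gripper_width: 0.5
time_s: 8.8
ee_pos: [522.3, -48.4, 244.9]
ee_rot: [-180.0, -0.1, -16.6]
force: [0.8, 0.6, 0.8]
gripper_width: 0.1
time_s: 9.05
ee_pos: [522.0, -48.4, 244.7]
ee_rot: [180.0, -0.0, -16.6]
force: [1.2, 0.1, 0.0]
gripper_width: 0.9
```

Back off, rise, and check.

```bash
python3 -m handwheel '[{"gripper":0,"travel":[0,-0.015,0],"twist":0},{"gripper":0,"travel":[0,-0.035,0],"twist":0},{"gripper":0,"travel":[0,0,-0.04],"twist":0},{"gripper":0,"travel":[0,0,-0.04],"twist":0},{"gripper":0,"travel":[0,0,-0.04],"twist":0}]'
python3 -m handwheel '[{"gripper":0,"travel":[0,-0.04,0],"twist":0},{"gripper":0,"travel":[0,-0.04,0],"twist":0},{"gripper":0,"travel":[0,-0.04,0],"twist":0},{"gripper":0,"travel":[0,-0.04,0],"twist":0},{"gripper":0,"travel":[0,0,0],"twist":0}]'
python3 chk.py c4
```

```text
time_s: 9.47
ee_pos: [535.7, -0.1, 365.1]
ee_rot: [179.9, 0.2, -16.5]
force: [0.5, -0.0, -0.2]
gripper_width: 0.4
time_s: 9.88
ee_pos: [583.0, 158.1, 364.0]
ee_rot: [-179.8, 0.0, -16.3]
force: [1.1, -0.5, 0.1]
gripper_width: 0.7
scene pointer_tip [303.1 178.7] 0.56 [546.2 -71.5  59. ] ang -0.272
scene pivot [340.3 166.7] 0.75 [435.3 -42.9  60. ] ang -0.896
scene stud_red [304.5 185.7] 0.36 [545.6 -67.3  34. ] ang -0.238
top pointer_tip [347.7 209.3] 0.64 [536.3 -69.7  59. ] ang -0.281
top pivot [345.2 242.4] 0.95 [422.2 -57.4  60. ] ang -2.12
```

View pics/c4.png

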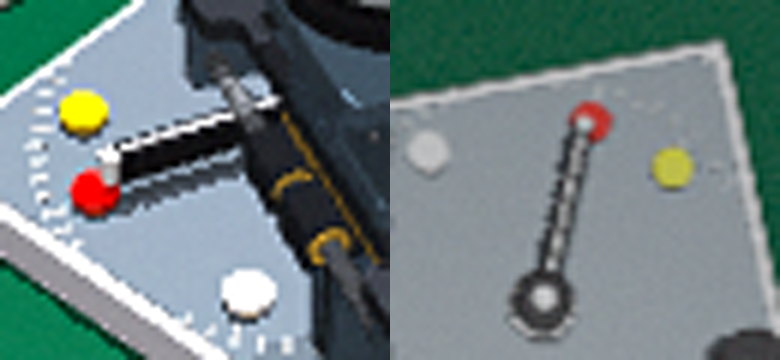

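```bash
cat > bar.py <<'E'
from h import *
p=np.array([432.9,-39.9]);yy,xx=np.mgrid[:400,:640]
for c in("top","scene"):
    f=env.grab_frame(c);V=f["frame"].max(2).astype(float)
    m=np.zeros((400,640))
    K,T=f["intrinsics"],f["extrinsics"]
    def px(w): q=np.linalg.inv(T)@[*w,1];q=K@q[:3];return q[:2]/q[2]
    # across-bar darkness profile for each candidate angle: bar side-on, top plane z=68
    best=[]
    G=cv2.GaussianBlur(V,(0,0),.6)
    for a in np.arange(-.45,0,.005):
        u=np.array([np.cos(a),np.sin(a)]);n=np.array([-u[1],u[0]])
        # white line lies on the axis, black at +-4.5 mm
        P=np.array([px([*(p+r*u+s*n),68]) for r in range(30,104,2) for s in(-4.5,-3.5,0,3.5,4.5)],np.float32)
        g=cv2.remap(G.astype(np.float32),P[:,0],P[:,1],cv2.INTER_CUBIC).reshape(-1,5)
        k=slice(None) if c=="top" else slice(20,None)
        best.append((g[k,:].mean(),a,(g[k,2]-g[k][:,[0,1,3,4]].mean(1)).mean()))
    b=np.array(best);i=b[:,0].argmin();j=b[:,2].argmax();print(c,"dark",b[i].round(3),"line",b[j].round(3))
    for r in env.trace(c,"pointer")[:1]:
        M=r["pixels"];I=np.argwhere(M)[:,::-1];W=np.array([ray(f,q,62)[:2] for q in I]);W=W[np.hypot(*(W-p).T)>30]
        L=cv2.fitLine(W.astype(np.float32),cv2.DIST_HUBER,0,.01,.01).ravel();print(" trace",len(W),r["confidence"],"ang",np.arctan(L[1]/L[0]).round(3),"mean-ang",np.arctan2(*(W.mean(0)-p)[::-1]).round(3))
E
python3 bar.py
```

```text
top dark [105.084  -0.25   26.5  ] line [106.082  -0.26   28.462]
 trace 107 0.72 ang -0.227 mean-ang -0.237
scene dark [20.056 -0.13  -6.262] line [139.459  -0.275  55.411]
 trace 157 0.74 ang -0.184 mean-ang -0.248
```

Arm is at −0.25…−0.275, target −0.29: about 3 mm short, already within tolerance. One small refining push (+2.5 mm) for margin, then back off.

```bash
python3 -m handwheel '[{"gripper":0,"travel":[0,0.04,0],"twist":0},{"gripper":0,"travel":[0,0.04,0],"twist":0},{"gripper":0,"travel":[0,0.04,0],"twist":0},{"gripper":0,"travel":[0,0.03,0],"twist":0},{"gripper":0,"travel":[0,0.01,0],"twist":0}]'
python3 -m handwheel '[{"gripper":0,"travel":[0,0,0.04],"twist":0},{"gripper":0,"travel":[0,0,0.04],"twist":0},{"gripper":0,"travel":[0,0,0.03],"twist":0},{"gripper":0,"travel":[0,0,0.01],"twist":0},{"gripper":0,"travel":[0,0,0],"twist":0}]'
python3 -m handwheel '[{"gripper":0,"travel":[0,0.015,0],"twist":0},{"gripper":0,"travel":[0,0.015,0],"twist":0},{"gripper":0,"travel":[0,0.010,0],"twist":0},{"gripper":0,"travel":[0,0.005,0],"twist":0},{"gripper":0,"travel":[0,0.002,0],"twist":0}]'
python3 -m handwheel '[{"gripper":0,"travel":[0,0.002,0],"twist":0},{"gripper":0,"travel":[0,0.0015,0],"twist":0},{"gripper":0,"travel":[0,0.001,0],"twist":0},{"gripper":0,"travel":[0,0.0005,0],"twist":0},{"gripper":0,"travel":[0,0.0005,0],"twist":0}]'
python3 -m handwheel '[{"gripper":0,"travel":[0,0,0],"twist":0},{"gripper":0,"travel":[0,0,0],"twist":0},{"gripper":0,"travel":[0,0,0],"twist":0}]'
python3 -m handwheel '[{"gripper":0,"travel":[0,-0.015,0],"twist":0},{"gripper":0,"travel":[0,-0.035,0],"twist":0},{"gripper":0,"travel":[0,0,-0.04],"twist":0},{"gripper":0,"travel":[0,0,-0.04],"twist":0},{"gripper":0,"travel":[0,0,-0.04],"twist":0}]'
python3 -m handwheel '[{"gripper":0,"travel":[0,-0.04,0],"twist":0},{"gripper":0,"travel":[0,-0.04,0],"twist":0},{"gripper":0,"travel":[0,-0.04,0],"twist":0},{"gripper":0,"travel":[0,-0.04,0],"twist":0},{"gripper":0,"travel":[0,0,0],"twist":0}]'
python3 bar.py; python3 chk.py c5
```

```text
time_s: 10.9
ee_pos: [534.8, -3.9, 365.0]
ee_rot: [179.9, 0.0, -16.8]
force: [0.3, -0.4, -0.3]
gripper_width: 0.4
time_s: 11.32
ee_pos: [535.7, -0.3, 242.5]
ee_rot: [179.9, 0.3, -16.6]
force: [0.3, -0.8, -1.1]
gripper_width: 0.2
time_s: 11.73
ee_pos: [523.2, -46.2, 246.1]
ee_rot: [-180.0, -0.2, -16.7]
force: [0.6, -0.3, -0.4]
gripper_width: 0.6
time_s: 12.15
ee_pos: [521.6, -50.6, 245.0]
ee_rot: [-180.0, -0.1, -16.6]
force: [0.7, 1.0, 1.2]
gripper_width: 0.5
time_s: 12.4
ee_pos: [521.4, -50.8, 244.8]
ee_rot: [-180.0, -0.0, -16.6]
force: [1.1, 1.0, 0.1]
gripper_width: 0.2
time_s: 12.82
ee_pos: [535.1, -2.5, 365.1]
ee_rot: [179.9, 0.2, -16.6]
force: [1.3, 0.3, 0.2]
gripper_width: 0.6
time_s: 13.23
ee_pos: [582.4, 155.7, 364.1]
ee_rot: [-179.8, 0.0, -16.3]
force: [0.6, 0.2, -0.5]
gripper_width: 0.7
top dark [105.113  -0.275  25.653] line [105.409  -0.285  28.572]
 trace 39 0.65 ang -0.266 mean-ang -0.266
scene dark [20.089 -0.155 -5.014] line [140.957  -0.3    58.335]
 trace 177 0.52 ang -0.195 mean-ang -0.269
scene pointer_tip [303.  177.9] 0.49 [544.6 -74.2  59. ] ang -0.298
scene stud_red [305.9 184.2] 0.55 [539.  -69.5  34. ] ang -0.272
top pointer_tip [348.1 210. ] 0.67 [533.8 -71.   59. ] ang -0.299
top pivot [342.6 242. ] 0.74 [423.7 -48.7  60. ] ang -2.378
top stud_red [349.5 210.1] 0.54 [538.  -77.5  34. ] ang -0.344
```

View pics/c5.png

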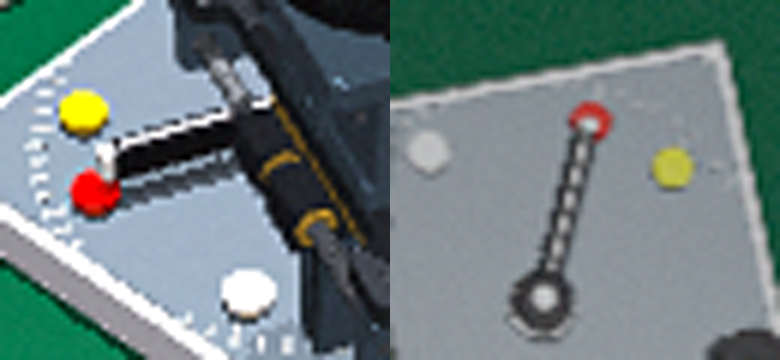

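The white tip now stands over the middle of the red stud in the top view (crop 590,122), angle −0.285…−0.30 vs −0.29. On to the button.

```bash
python3 -m handwheel '[{"gripper":0,"travel":[-0.0257,-0.023,0],"twist":0},{"gripper":0,"travel":[-0.0257,-0.023,0],"twist":0},{"gripper":0,"travel":[-0.0257,-0.023,0],"twist":0},{"gripper":0,"travel":[-0.0257,-0.023,0],"twist":0},{"gripper":0,"travel":[-0.0257,-0.023,0],"twist":0}]'
python3 -m handwheel '[{"gripper":0,"travel":[0,0,0],"twist":-0.12},{"gripper":0,"travel":[0,0,0],"twist":-0.12},{"gripper":0,"travel":[0,0,0],"twist":-0.12},{"gripper":0,"travel":[0,0,0],"twist":-0.12},{"gripper":0,"travel":[0,0,0],"twist":-0.12}]'
python3 -m handwheel '[{"gripper":0,"travel":[0,0,0.03],"twist":0},{"gripper":0,"travel":[0,0,0.03],"twist":0},{"gripper":0,"travel":[0,0,0.02],"twist":0},{"gripper":0,"travel":[0,0,0.01],"twist":0},{"gripper":0,"travel":[0,0,0],"twist":0}]'
python3 -m handwheel '[{"gripper":0,"travel":[0,0,0],"twist":0},{"gripper":0,"travel":[0,0,0],"twist":0}]'
python3 - <<'E'
from h import *
print(env.state()["qpos"].round(1))
f=env.grab_frame("scene")["frame"];cv2.imwrite("pics/s6.png",cv2.resize(f[190:300,360:490,::-1],None,fx=5,fy=5,interpolation=2))
E
```

```text
time_s: 14.25
ee_pos: [490.2, 298.2, 364.9]
ee_rot: [-180.0, -0.0, -16.7]
force: [1.1, -0.4, -0.4]
gripper_width: 0.8
time_s: 14.67
ee_pos: [491.0, 297.3, 364.8]
ee_rot: [180.0, -0.0, 18.1]
force: [0.0, 0.7, -0.5]
gripper_width: 0.3
time_s: 15.08
ee_pos: [490.6, 296.8, 272.5]
ee_rot: [179.9, 0.3, 17.7]
force: [0.0, 0.4, 1.5]
gripper_width: 0.6
time_s: 15.25
ee_pos: [491.7, 297.5, 276.2]
ee_rot: [-180.0, -0.2, 17.7]
force: [-0.1, 0.8, 0.5]
gripper_width: 0.4
[ 30.   24.5 100.1  -0.   55.2 102.3]
```

View pics/s6.png

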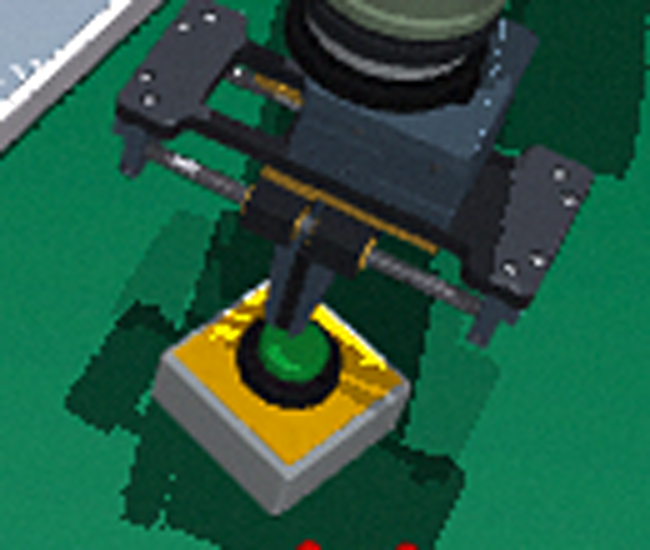

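Fingertips hover above the green button (button at crop 293,352), ~6 mm short in y. Correct and descend.

```bash
python3 -m handwheel '[{"gripper":0,"travel":[0.002,-0.006,0.008],"twist":0},{"gripper":0,"travel":[0,0,0.008],"twist":0},{"gripper":0,"travel":[0,0,0.004],"twist":0},{"gripper":0,"travel":[0,0,0.002],"twist":0},{"gripper":0,"travel":[0,0,0],"twist":0}]'
python3 -m handwheel '[{"gripper":0,"travel":[0,0,0.001],"twist":0},{"gripper":0,"travel":[0,0,0.001],"twist":0},{"gripper":0,"travel":[0,0,0],"twist":0}]'
python3 -m handwheel '[{"gripper":0,"travel":[0,0,0.001],"twist":0},{"gripper":0,"travel":[0,0,0.001],"twist":0},{"gripper":0,"travel":[0,0,0],"twist":0}]'
```

```text
time_s: 15.72
ee_pos: [490.9, 303.6, 252.2]
ee_rot: [180.0, 0.1, 17.8]
force: [-1.8, 1.0, 1.5]
gripper_width: 0.8
time_s: 15.97
ee_pos: [491.0, 303.6, 250.8]
ee_rot: [-180.0, 0.0, 17.7]
force: [-2.0, 0.4, 3.4]
gripper_width: 0.4
time_s: 16.22
ee_pos: [491.1, 303.6, 248.8]
ee_rot: [-180.0, 0.0, 17.7]
force: [-2.5, 0.3, 3.5]
gripper_width: 0.6
```

```bash
python3 -m handwheel '[{"gripper":0,"travel":[0,0,0.001],"twist":0},{"gripper":0,"travel":[0,0,0.001],"twist":0},{"gripper":0,"travel":[0,0,0],"twist":0}]'
python3 -m handwheel '[{"gripper":0,"travel":[0,0,0.001],"twist":0},{"gripper":0,"travel":[0,0,0],"twist":0}]'
python3 -m handwheel '[{"gripper":0,"travel":[0,0,0.001],"twist":0},{"gripper":0,"travel":[0,0,0],"twist":0}]'
```

```text
time_s: 16.47
ee_pos: [491.1, 303.6, 247.1]
ee_rot: [180.0, 0.0, 17.7]
force: [-3.0, 0.2, 6.6]
gripper_width: 0.4
time_s: 16.63
ee_pos: [491.1, 303.6, 247.0]
ee_rot: [-180.0, -0.0, 17.7]
force: [-3.9, -1.2, 12.3]
gripper_width: 0.3
time_s: 16.8
ee_pos: [491.0, 303.6, 246.9]
ee_rot: [-180.0, -0.0, 17.7]
force: [-6.6, -2.1, 17.1]
gripper_width: 0.7
```

The button bottoms out at z≈247 with the force rising to 17 N: fully down. Lift straight up and check.

```bash
python3 -m handwheel '[{"gripper":0,"travel":[0,0,-0.005],"twist":0},{"gripper":0,"travel":[0,0,-0.02],"twist":0},{"gripper":0,"travel":[0,0,-0.03],"twist":0},{"gripper":0,"travel":[0,0,-0.035],"twist":0},{"gripper":0,"travel":[0,0,-0.035],"twist":0}]'
python3 -m handwheel '[{"gripper":0,"travel":[-0.03,-0.02,-0.01],"twist":0},{"gripper":0,"travel":[-0.03,-0.02,0],"twist":0},{"gripper":0,"travel":[0,0,0],"twist":0},{"gripper":0,"travel":[0,0,0],"twist":0}]'
python3 bar.py; python3 fit.py | grep -E "green|button|red"; python3 look.py 7 | grep -E "pointer|spool"
python3 - <<'E'
import cv2
a=cv2.imread("pics/scene7.png")
cv2.imwrite("pics/s7c.png",cv2.resize(a[90:310,200:460],None,fx=2.7,fy=2.7,interpolation=2))
E
```

```text
time_s: 17.22
ee_pos: [491.4, 303.4, 370.2]
ee_rot: [179.9, 0.0, 17.8]
force: [0.2, 0.7, -0.8]
gripper_width: 0.3
time_s: 17.55
ee_pos: [420.9, 323.6, 379.8]
ee_rot: [180.0, -0.1, 17.9]
force: [-0.4, -0.1, -0.2]
gripper_width: 0.5
top dark [107.474  -0.275  25.801] line [107.812  -0.285  28.818]
 trace 73 0.63 ang -0.273 mean-ang -0.27
scene dark [18.73  -0.155 -5.296] line [137.41   -0.3    58.745]
scene red [305.4 181.8] 48 [540.  -70.2  44. ]
scene green [418.3 258.5] 115 [490.4 301.6  54. ]
top red [348.4 209. ] 19 [540.1 -73.2  44. ]
top green [nan nan] 0 [nan nan nan]
('scene',) [ 4.34297e+02 -3.95550e+01  1.62000e-01] red [539.8 -70.8] res [-0.1  0.8  0.2  0.6 -0.5 -1.4  0.4  0. ]
('top',) [ 4.32518e+02 -4.11810e+01  1.67000e-01] red [538.1 -71.9] res [-1.3  1.3  2.  -1.3  0.1  0.2 -0.7 -0.2]
('scene', 'top') [ 4.33407e+02 -4.03690e+01  1.64000e-01] red [539.  -71.4] res [ 0.6  1.4 -2.   0.7  1.   1.2  1.1 -1.8  0.5 -0.8 -1.  -0.3  1.5  0.7
button [nan nan nan]
pointer_tip [306.2 175.8] 0.59 [532.7 -75.3  59. ]
pointer_tip [333.2 199.6] 0.53 [530.7  40.3  59. ]
solder_spool [383.3 183.7] 0.74 [367.5  65.4  34. ]
solder_spool [324.  144.9] 0.48 [ 392.5 -170.    34. ]
copper_spool [323.7 142.5] 0.49 [ 386.  -179.6   34. ]
pointer_tip [348.  210.1] 0.55 [533.5 -70.6  59. ]
solder_spool [307.8 261.1] 0.59 [363.7  70.9  34. ]
solder_spool [347.3 208.4] 0.54 [544.2 -70.   34. ]
copper_spool [313.1 227.6] 0.65 [478.9  50.8  34. ]
copper_spool [372.5 251.7] 0.64 [ 391.2 -151.7   34. ]fit.py:12: RuntimeWarning: Mean of empty slice.
  m=m&(np.hypot(xx-s[0],yy-s[1])<r);return np.array([xx[m].mean(),yy[m].mean()]),m.sum()
  ret = ret.dtype.type(ret / rcount)
```

View pics/s7c.png

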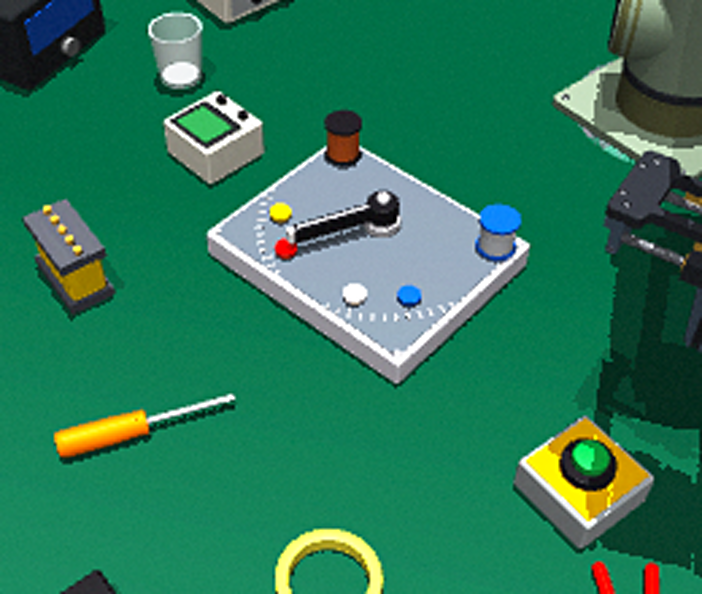

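Arm is on the red stud, button back up (scene centroid 418.3,258.5 as before), spools and loose things in place, robot clear. Hand in.

```bash
python3 -c "
from workcell import env
print(env.job_done())"
```

```text
the job is handed in; nothing more can be done
None
```

I pushed the selector arm round with closed fingers, in three gentle pushes, until its white tip stood over the red stud. I then pressed the green button until it bottomed out, released it, and handed the job in at about 19 s. No verdict was reported.

- **Arm:** the white line on the arm lies at −0.285 rad in the top camera and −0.30 rad in the scene camera. The red stud is at −0.29 rad, so the tip is roughly 1 mm off centre. The reading did not change after the button press. My dark-bar and trained-network checks disagreed: −0.27 from the top camera, −0.155 and −0.27 from the scene camera. I put less weight on them because the bar's side and its shadow bias them.
- **Push force:** the force readings taken during the pushes were about 2 N at most.
- **Button:** it stopped moving about 6 mm below first contact, with the force at 17 N. After release it is back in its starting place in the scene camera, to 0.3 px. The top-camera check of the button failed because the robot hid it.
- **Loose things:** in the last picture everything in view looks unmoved. I checked this by eye; the network readings for the spools were too scattered to confirm it. The pliers were only partly in view.

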